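# Put a sauce bottle on to warm and set the dial

### The job

Get the chocolate sauce warming: stand the brown squeeze bottle in the empty well of the bottle warmer, lowering it right to the bottom rather than dropping it in, and turn the warmer's dial until its white pointer lines up with the green mark. Leave the red bottle in its well and do not knock or shift the cups and the shaker.

Things in the scene. Friction and masses are not known exactly. Their poses are not given: they have to be found in the camera images.
- brown_bottle: Brown squeeze bottle to be warmed, standing on the table: round, 52 mm in diameter, straight-sided from 3 to 132 mm above its base, then a white cap and short nozzle; 165 mm tall in all; 0.25 to 0.5 kg, rigid. Origin at the centre of its underside, z up. Grasped with the TCP 118 mm above its base, the fingers stay above the warmer's deck.
- warmer: The bottle warmer: a steel box fixed to the table, 180 mm in x, 340 mm in y, 115 mm high, with a flat deck. Origin at the centre of its underside; +y runs along it to the wells, -y to the dial, z up; its operator's side is -x. In its frame the empty well's axis is at y = 125 mm, the occupied well's at 35 mm, the dial's at -110 mm, all at x = 0.
- empty_well (a point): Centre of the floor of the empty well: a round upright bore 60 mm in diameter and 80 mm deep, chamfered 3 mm at its mouth; floor 35 mm, mouth 115 mm above the table. Axes as the warmer. A seated bottle stands 85 mm proud of the deck, its origin at this point within 4 mm of side play.
- red_bottle: A red squeeze bottle of the same size, already in the other well (next to the empty one, 90 mm away), its nozzle 200 mm above the table; stays there. Origin at the centre of its underside.
- dial (a joint): Dial angle in rad, growing clockwise seen from above. 0 (stop) is off (small red mark), white pointer along the warmer's +x, away from the operator; 4.4 is the other stop. The pointer is on the green mark at 2.0. Starts between 0.15 and 1.1. Friction of about 0.05 N m holds it where it is left.
- dial_axis (a point): On the dial's upright axis, 32 mm above the deck, a good TCP height; does not turn. The dial: a black disc 64 mm across, top 8 mm above the deck, with an upright grip bar 16 mm thick and 58 mm long, from 8 to 36 mm above the deck, along the pointer's direction (world yaw = warmer yaw minus dial angle). A white line on one half of the bar's top, and down that end, is the pointer.
- pointer (a point): The tip of the white pointer line on the top of the dial's bar, 29 mm from the dial's axis; turns with the dial.
- green_mark (a point): Centre of the green stroke (15 by 7.5 mm) on the dial plate, 42.5 mm from the dial's axis on the deck; does not turn.
- cup_stack: A nest of kraft paper cups, upside down, 90 mm tall, 89 mm across at the foot, on the table; leave it alone. Origin at the centre of its underside.
- shaker: A shaker jar, cream with a steel top, 62 mm across, 86 mm tall, on the table; leave it alone. Origin at the centre of its underside.
Things that resemble listed ones, but are neither listed nor needed, are in the scene too. What is shaped like the brown_bottle but yellow is not meant.

How it is judged:
At the end, for the whole second after the job is handed in: The brown bottle stands upright in the empty well, on its floor (within 6 mm in height, 10 mm sideways, tilt under 0.18 rad) and at rest; the dial reads 2.0 within 0.12 rad, pointer on the green mark; the red bottle is still seated in its own well (horizontal distance between brown_bottle and empty_well below 0.01 m and z of brown_bottle in the frame of empty_well below 0.006 m and angle between each of brown_bottle, red_bottle's own z axis and vertical below 0.18 rad and linear speed of brown_bottle below 0.02 m/s and value of joint dial between 1.88 and 2.12 rad and z of red_bottle in the frame of warmer below 0.043 m); the robot touches nothing.
It fails at once if The brown bottle is dropped into the well (it goes down the bore faster than 0.5 m/s) (horizontal distance between brown_bottle and empty_well below 0.02 m and z of brown_bottle in the frame of empty_well below 0.08 m and linear speed of brown_bottle above 0.5 m/s).
It fails at once if The red bottle is lifted or moved by more than 25 mm (distance of red_bottle from where it was at the start of the episode above 0.025 m).
It fails at once if The cup stack is shifted by more than 25 mm or knocked over (distance of cup_stack from where it was at the start of the episode above 0.025 m or angle between cup_stack's own z axis and vertical above 0.4 rad).
It fails at once if The shaker is shifted by more than 25 mm or knocked over (distance of shaker from where it was at the start of the episode above 0.025 m or angle between shaker's own z axis and vertical above 0.4 rad).
It also fails if it takes over 67 s, if anything falls off the work surface, if the arm or the gripper's body presses on something with over 40 N, if the wrist force passes 120 N, or if a joint passes its speed limit or range.

### The arm

A 7-joint arm with a two-finger parallel gripper is mounted at the origin on the work surface. World frame = base frame: x ahead of the robot, y to its left, z up, the work surface at z = 0. Lengths are in m, angles in rad, forces in N, time in s.
With the tool pointing down it reaches from about 0.425 to 0.975 m from the base axis. Payload 16.7 kg.
Tool frame: the origin (TCP) lies between the finger pads, 19 mm behind the fingertips; this is the grasp point; z points along the fingers, y is the direction in which the jaws open and shut (so a half turn about z gives the same grasp; the last joint's range is limited). The gripper opens to 85 mm and grips with 20 to 120 N. Pads are 22 mm wide; open, the fingers measure 114 mm over their backs; the gripper's body (76 mm by 85 mm) begins 54 mm behind the grasp point. The pads swing forward as they close: fully open they stand 13 mm farther back than shut.
Start: joints at [1.147, 0.426, 0.074, 1.606, -0.034, 1.111, -0.067], TCP at [0.183, -0.65, 0.25] pointing down, gripper open.
Joint ranges: [-2.85, 2.85], [-0.5, 2.14], [-1.23, 1.37], [0.21, 2.46], [-1.02, 4.16], [0.16, 2.05], [-2.73, 2.73]. Speed limits (rad/s): [1.89, 1.89, 2.39, 2.39, 3.01, 3.01, 3.01].

### API

Orientations are given as a rotation vector (axis times angle).
In Python, from station import manip gives the robot as it stands.
- The arm moves only by the shell command python3 -m handwheel 'ROWS' [FORCE]. ROWS is JSON, a list of rows, each an object of numbers: "x", "y", "z": the shift along the tool's x, y, z in m; "ax", "ay", "az": the turn, a rotation vector about the tool's x, y, z in degrees; "hand": the finger opening in m, from 0 to 0.0854. In form: [{"x": .., "y": .., "z": .., "ax": .., "ay": .., "az": .., "hand": ..}, ...]. A call has 1 to 20 rows; each row is the pose to reach, as a shift and turn from the pose measured when the call began, along the tool's axes at that moment; what a row does not reach only later rows make up. A row lasts 1/8 s, in which the tool goes at most 62.5 mm and 10.7 degrees, less where a joint would pass 70% of its speed; a pose out of reach is approached as far as the arm can. A call with a gripper value outside its range is refused whole. The fingers move at their own pace and stop on an object; FORCE is the grip in N (left out, the last holds). Time passes only in rows, so rows that repeat a pose let the fingers close. It gives the time, the measured TCP pose, the force and the opening at its end, in the units of the state.
- manip.read_state(): the state, without advancing time (a new reading comes with each control period).
- manip.capture(name): name is "scene" or "side" or "wrist"; returns a dict with "color" (384x512x3 uint8, red, green, blue), "fx", "fy", "cx", "cy" (pixels), "k1" (the pictures are not rectified: a ray, as slopes to the right and down, at radius r is drawn at 1 + k1 r^2 times it, then the intrinsics apply), "R" (3x3) and "t" (3): a world point X has camera coordinates R X + t; the wrist camera has in their place "T_tool_cam" (4x4, takes a point from camera to tool coordinates, whose origin is the TCP and whose axes are the flange's). Camera axes: x right, y down, z forward; pixel columns grow to the right and rows downward; lengths in m; the calibration is good to about 2 mm. A picture is of the moment at which its call begins: read the wrist's pose just before it. There is no depth.
- manip.sign_off(): hands the job in, once; it reports no verdict.
The state is a dict: "t": time; "q": joint angles; "qvel": joint speeds; "tau": joint torques, N m; "eef_pos": TCP position; "eef_rot": TCP orientation; "force": force on the tool from outside, world axes, zero at the start; "moment": the same for the moment, N m; "grip_width": finger opening in m.
Only numpy, scipy, OpenCV 4.12 (cv2) and the standard library are available. Lean on these libraries where they do the work, as an engineer would, in place of code of your own. Each camera call takes 0.05 s, during which the arm holds its last target. There are 200 camera calls.

## Working session

There is one attempt and no reset: what is moved stays moved. The work goes in short steps, Python scripts to look and compute and a shell command to move; the robot and the scene stay as the last step left them, time stands still between calls to the robot, and variables do not carry over. Pictures are saved under pics/ and viewed, about 8 in all and at most 12, crops included, and the job is handed in when it is done.

```bash
mkdir -p pics; python3 - <<'E'
from station import manip
import cv2, json, numpy as np
s=manip.read_state(); print({k:np.round(v,4).tolist() for k,v in s.items()})
for n in ("scene","side"):
    c=manip.capture(n); im=c.pop("color")
    cv2.imwrite(f"pics/{n}0.png",im[:,:,::-1]); 
    json.dump({k:np.asarray(v).tolist() for k,v in c.items()},open(f"{n}.json","w"))
    print(n,{k:np.round(v,3).tolist() for k,v in c.items()})
a=cv2.imread("pics/scene0.png");b=cv2.imread("pics/side0.png")
cv2.imwrite("pics/scene0x.png",cv2.resize(a,(800,600),interpolation=cv2.INTER_CUBIC))
cv2.imwrite("pics/side0x.png",cv2.resize(b,(800,600),interpolation=cv2.INTER_CUBIC))
E
```

```text
{'t': 0.0, 'q': [1.1464, 0.4267, 0.0739, 1.6066, -0.0341, 1.1108, -0.0671], 'qvel': [-0.0002, 0.0021, -0.0001, -0.0005, 0.0013, -0.0006, -0.0002], 'tau': [-0.0015, -94.9815, 3.7597, -46.3518, 0.0192, 0.0099, -0.0], 'eef_pos': [0.1831, -0.6493, 0.2493], 'eef_rot': [-3.1107, -0.4302, 0.0005], 'force': [-0.7968, 0.8743, 0.0257], 'moment': [-0.0394, -0.0204, -0.0572], 'grip_width': 0.085}
scene {'fx': 369.909, 'fy': 369.909, 'cx': 261.375, 'cy': 183.895, 'k1': -0.092, 'R': [[-0.694, 0.72, -0.003], [0.52, 0.499, -0.693], [-0.498, -0.482, -0.721]], 't': [0.401, -0.159, 1.205]}
side {'fx': 352.674, 'fy': 352.674, 'cx': 260.585, 'cy': 185.626, 'k1': -0.097, 'R': [[-0.965, -0.262, -0.003], [-0.2, 0.746, -0.635], [0.168, -0.612, -0.773]], 't': [0.471, 0.223, 1.057]}
```

View pics/scene0x.png

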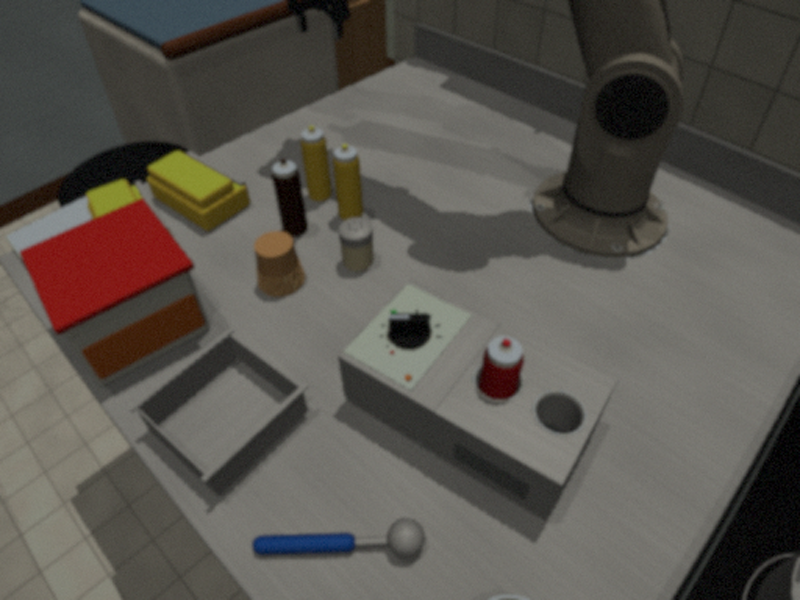

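View pics/side0x.png

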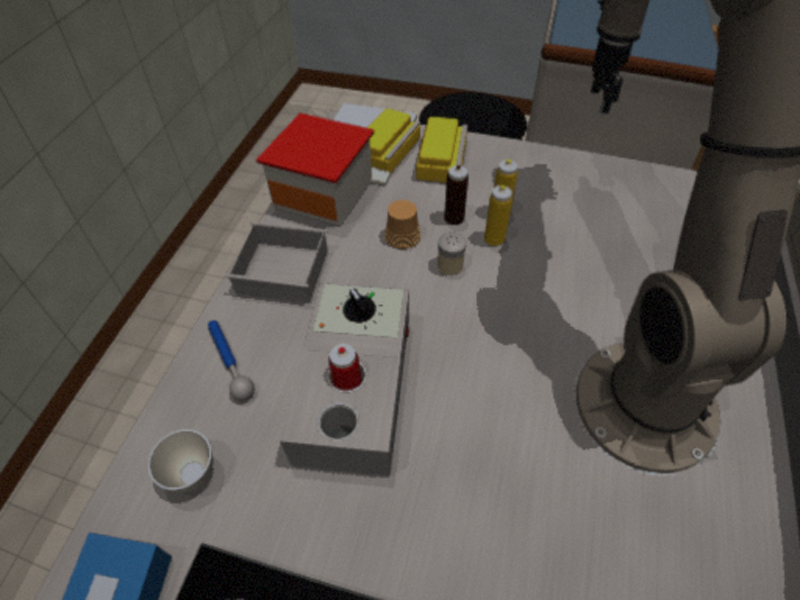

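Candidates (800 px scene picture): the dark brown bottle is at (289,197), and two yellow bottles are at (315,163) and (347,180). The brown one is meant; in the side view it is at (456,195). The dial is at (409,325) in scene and (360,308) in side. The empty well is at (559,412) in scene and (338,421) in side. I'll confirm these in an enlarged crop.

```bash
cat > h.py <<'E'
import json, numpy as np, cv2
from scipy.optimize import least_squares
def cam(n): return {k:np.array(v) for k,v in json.load(open(n+".json")).items()}
def K(c): return np.array([[c["fx"],0,c["cx"]],[0,c["fy"],c["cy"]],[0,0,1]]),np.array([c["k1"],0,0,0,0])
def proj(c,X):
    k,d=K(c); return cv2.projectPoints(np.atleast_2d(np.float64(X)),cv2.Rodrigues(c["R"])[0],c["t"],k,d)[0][:,0]
def ray(c,uv):
    k,d=K(c); p=cv2.undistortPoints(np.float64([[uv]]),k,d)[0,0]
    v=c["R"].T@np.array([*p,1]); return -c["R"].T@c["t"],v
def onz(c,uv,z):
    o,v=ray(c,uv); return o+v*(z-o[2])/v[2]
def tri(a,ua,b,ub):
    o,v=ray(a,ua);p,w=ray(b,ub); s=np.linalg.lstsq(np.c_[v,-w],p-o,rcond=None)[0]
    A=o+v*s[0];B=p+w*s[1]; return (A+B)/2,np.linalg.norm(A-B)
E
python3 - <<'E'
from h import *
A,B=cam("scene"),cam("side"); f=512/800
P=lambda u,v:(u*f,v*f)
print("well mouth",onz(A,P(559,412),.115),onz(B,P(338,421),.115))
print("brown tri cap",tri(A,P(285,166),B,P(457,174)))
print("brown base",onz(A,P(293,231),0),onz(B,P(455,221),0))
print("dial",onz(A,P(409,330),.119),onz(B,P(359,310),.119))
print("cup",tri(A,P(275,241),B,P(403,209)),"shaker",tri(A,P(356,228),B,P(452,240)))
print("red noz",tri(A,P(506,342),B,P(343,350)))
for c,uv in ((A,[(409,287),(613,381),(561,478),(342,355)]),(B,[(409,289),(388,453),(285,443),(322,285)])): print(np.round([onz(c,P(*u),.115) for u in uv],3).tolist())
a=cv2.imread("pics/scene0.png");b=cv2.imread("pics/side0.png")
cr=lambda i,x,y,w:cv2.resize(i[y:y+w*3//4,x:x+w],(400,300),interpolation=cv2.INTER_CUBIC)
m=np.vstack([np.hstack([cr(a,150,80,100),cr(a,215,180,180)]),np.hstack([cr(b,240,100,100),cr(b,150,175,160)])])
cv2.imwrite("pics/mos.png",cv2.convertScaleAbs(m,alpha=1.5))
E
```

```text
well mouth [0.54208963 0.23608368 0.115     ] [0.5425172  0.23769452 0.115     ]
brown tri cap (array([ 0.47752109, -0.40770994,  0.15192643]), np.float64(0.009139697253166953))
brown base [ 0.48379466 -0.41459469  0.        ] [ 4.72704402e-01 -4.04901434e-01 -1.11022302e-16]
dial [0.57910681 0.00292507 0.119     ] [0.58049077 0.00953112 0.119     ]
cup (array([ 0.58261342, -0.31549278,  0.09507211]), np.float64(0.0033156134494926027)) shaker (array([ 0.45292413, -0.25183698,  0.08531332]), np.float64(0.002627801938787524))
red noz (array([0.55613637, 0.14878252, 0.19602338]), np.float64(0.0017601931293525178))
[[0.515, -0.059, 0.115], [0.451, 0.263, 0.115], [0.617, 0.29, 0.115], [0.674, -0.035, 0.115]]
[[0.502, -0.069, 0.115], [0.446, 0.27, 0.115], [0.613, 0.298, 0.115], [0.673, -0.034, 0.115]]
```

View pics/mos.png

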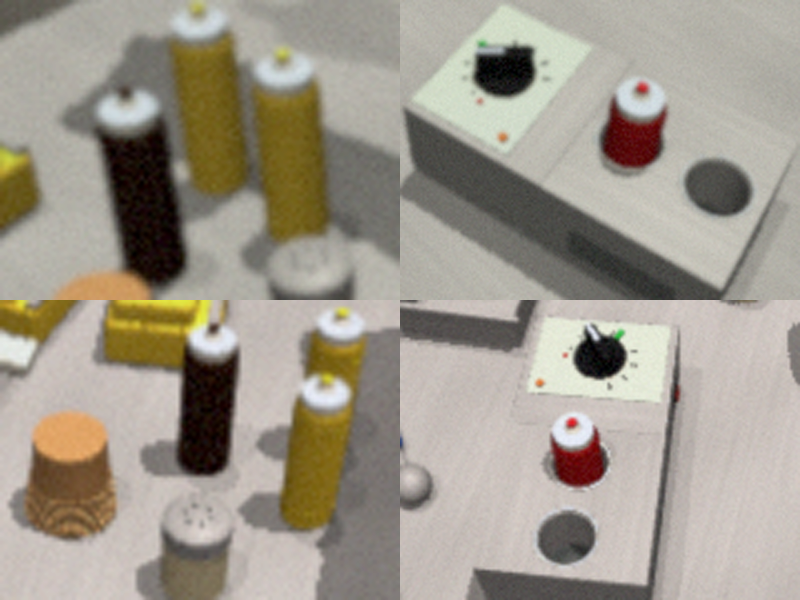

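Confirmed: the bottle with the dark body, white cap and brown nozzle is in panel 1, nozzle at (126,93), and in the side panel at (213,326). The pointer tip is at (478,50) in the scene panel and (590,328) in the side panel. The green mark is at (618,336) in the side panel.

```bash
python3 - <<'E'
from h import *
A,B=cam("scene"),cam("side")
p0=lambda u,v:(150+u/4-.4,80+v/4-.4); p1=lambda u,v:(215+(u-400)*.45,180+v*.45)
p2=lambda u,v:(240+u/4-.4,100+(v-300)/4-.4); p3=lambda u,v:(150+(u-400)*.4,175+(v-300)*.4)
print("brown tip",tri(A,p0(126,92),B,p2(213,327)),onz(A,p0(126,92),.165),onz(B,p2(213,327),.165))
print("brown cap edge 132 centre",onz(A,p0(130,117),.14),onz(B,p2(212,346),.14))
print("yellow",onz(A,p0(197,8),.165),onz(A,p0(283,55),.165),onz(B,p2(342,313),.165),onz(B,p2(327,381),.165))
well=[onz(A,p1(718,187),.115),onz(B,p3(567,537),.115)]
red=[onz(A,p1(642,88),.2),onz(B,p3(572,422),.2)]
dial=[onz(A,p1(504,73),.122),onz(B,p3(600,357),.122)]
tip=[onz(A,p1(477,51),.151),onz(B,p3(590,328),.151)]; gm=onz(B,p3(619,336),.115)
print(well,red,dial,tip,gm,sep="\n")
def f(p):
    y=np.array([-np.sin(p[2]),np.cos(p[2])]);o=p[:2]
    return np.concatenate([q[:2]-o-y*d for L,d in((well,.125),(red,.035),(dial,-.11)) for q in L])
r=least_squares(f,[.57,.11,.16],loss="soft_l1",f_scale=.003); print("warmer",r.x, np.round(r.fun*1e3,1))
o,th=r.x[:2],r.x[2]; y=np.array([-np.sin(th),np.cos(th)]); print("well",o+.125*y,"dial",o-.11*y)
d=o-.11*y
for q in tip+[gm]: v=q[:2]-d; print("ang",th-np.arctan2(v[1],v[0]),np.linalg.norm(v))
E
```

```text
brown tip (array([ 0.47853723, -0.41196763,  0.16664067]), np.float64(0.0019424413218599042)) [ 0.47660229 -0.41575289  0.165     ] [ 0.47868337 -0.41248949  0.165     ]
brown cap edge 132 centre [ 0.47408626 -0.42050966  0.14      ] [ 0.47886299 -0.41683888  0.14      ]
yellow [ 0.36845096 -0.46835462  0.165     ] [ 0.36737825 -0.36957474  0.165     ] [ 0.36915731 -0.4641843   0.165     ] [ 0.3679827  -0.36533123  0.165     ]
[array([0.54253784, 0.23721299, 0.115     ]), array([0.54096405, 0.23833084, 0.115     ])]
[array([0.55988889, 0.15059697, 0.2       ]), array([0.55692294, 0.15206243, 0.2       ])]
[array([0.58426604, 0.00801621, 0.122     ]), array([0.57958099, 0.00931764, 0.122     ])]
[array([ 0.59965243, -0.01378066,  0.151     ]), array([ 0.59574566, -0.00820574,  0.151     ])]
[ 0.56937602 -0.03264521  0.115     ]
warmer [0.56364565 0.11620038 0.17427147] [ 0.6 -2.1 -1.  -1.   2.3 -0.1 -0.7  1.4  1.5  0.1 -3.1  1.5]
well [0.54197182 0.23930702] dial [0.58271863 0.00786654]
ang 1.0812362382137686 0.02748371756119836
ang 1.0639405403042148 0.020688686461935765
ang 2.0632305200226018 0.04265239627058195
```

Positions agree: the tip triangulates to z=0.167 against 0.165, and well–dial spacing fits within 3 mm. The bottle is at (0.478,-0.414), the well at (0.542,0.239), the dial at (0.583,0.008) with angle about 1.07. I'll move above the bottle first.

```bash
python3 -m handwheel '[{"x":0.04,"y":-0.017,"hand":0.085},{"x":0.085,"y":-0.036,"hand":0.085},{"x":0.13,"y":-0.055,"hand":0.085},{"x":0.175,"y":-0.074,"hand":0.085},{"x":0.22,"y":-0.093,"hand":0.085},{"x":0.265,"y":-0.112,"hand":0.085},{"x":0.31,"y":-0.13,"hand":0.085},{"x":0.335,"y":-0.141,"hand":0.085},{"x":0.348,"y":-0.146,"hand":0.085},{"x":0.348,"y":-0.146,"hand":0.085},{"x":0.348,"y":-0.146,"hand":0.085}]' 40
python3 - <<'E'
from h import *
from station import manip
from scipy.spatial.transform import Rotation as Ro
s=manip.read_state(); c=manip.capture("wrist"); im=c["color"][:,:,::-1]
Rt=Ro.from_rotvec(s["eef_rot"]).as_matrix(); T=np.array(c["T_tool_cam"])
R=(Rt@T[:3,:3]).T; t=-R@(Rt@T[:3,3]+s["eef_pos"])
d=dict(fx=c["fx"],fy=c["fy"],cx=c["cx"],cy=c["cy"],k1=c["k1"],R=R.tolist(),t=t.tolist()); json.dump(d,open("w1.json","w"))
print(s["t"],s["eef_pos"],Rt.round(4).tolist(),s["force"]); C=cam("w1")
print(proj(C,[[.478,-.414,.165],[.478,-.414,.132],[.478,-.414,0]]))
cv2.imwrite("pics/w1.png",im)
E
```

```text
0.1 [ 0.18297963 -0.64934909  0.24938051] [[0.9625, 0.2712, -0.0004], [0.2712, -0.9625, 0.0011], [-0.0001, -0.0012, -1.0]] [ 0.07745874 -0.98134282  0.13550975]
[[ 164.84169485   -1.25175195]
 [  99.79459685 -154.25116015]
 [ 110.11932619 -164.58982063]]validation failed for argument at $[0]...
```

View pics/w1.png

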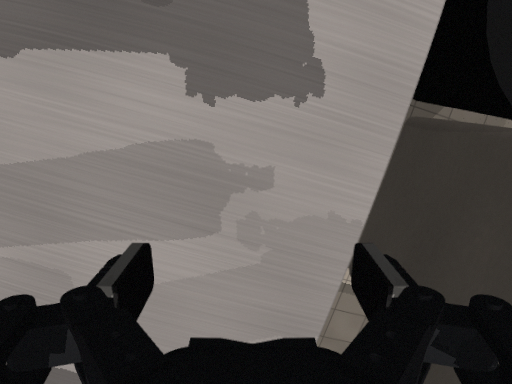

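The move was refused, so the picture only shows bare table from the start pose. The rows probably need every key, so I'll retry with all seven.

```bash
python3 -m handwheel '[{"x":0.04,"y":-0.017,"z":0,"ax":0,"ay":0,"az":0,"hand":0.085},{"x":0.085,"y":-0.036,"z":0,"ax":0,"ay":0,"az":0,"hand":0.085},{"x":0.13,"y":-0.055,"z":0,"ax":0,"ay":0,"az":0,"hand":0.085},{"x":0.175,"y":-0.074,"z":0,"ax":0,"ay":0,"az":0,"hand":0.085},{"x":0.22,"y":-0.093,"z":0,"ax":0,"ay":0,"az":0,"hand":0.085},{"x":0.265,"y":-0.112,"z":0,"ax":0,"ay":0,"az":0,"hand":0.085},{"x":0.31,"y":-0.13,"z":0,"ax":0,"ay":0,"az":0,"hand":0.085},{"x":0.335,"y":-0.141,"z":0,"ax":0,"ay":0,"az":0,"hand":0.085},{"x":0.348,"y":-0.146,"z":0,"ax":0,"ay":0,"az":0,"hand":0.085},{"x":0.348,"y":-0.146,"z":0,"ax":0,"ay":0,"az":0,"hand":0.085},{"x":0.348,"y":-0.146,"z":0,"ax":0,"ay":0,"az":0,"hand":0.085}]' 40 || python3 -m handwheel --help
cat > w.py <<'E'
from h import *
from station import manip
from scipy.spatial.transform import Rotation as Ro
def wrist(n,save=True):
    s=manip.read_state(); c=manip.capture("wrist"); im=c["color"][:,:,::-1]
    Rt=Ro.from_rotvec(s["eef_rot"]).as_matrix(); T=np.array(c["T_tool_cam"])
    R=(Rt@T[:3,:3]).T; t=-R@(Rt@T[:3,3]+s["eef_pos"])
    d=dict(fx=c["fx"],fy=c["fy"],cx=c["cx"],cy=c["cy"],k1=c["k1"],R=R.tolist(),t=t.tolist()); json.dump(d,open(n+".json","w"))
    cv2.imwrite(f"pics/{n}.png",im); print(s["t"],np.round(s["eef_pos"],4),np.round(Rt,4).tolist(),np.round(s["force"],1),s["grip_width"])
    return s,Rt,cam(n)
E
python3 - <<'E'
from w import *
s,Rt,C=wrist("w2"); print(proj(C,[[.478,-.414,.165],[.478,-.414,.132],[.478,-.414,0]]))
E
```

```text
t: 1.52
eef_pos: [0.4772, -0.4157, 0.2495]
eef_rot: [-3.112, -0.427, 0.001]
force: [-0.5, 0.5, -0.5]
grip_width: 0.0846
1.525 [ 0.4772 -0.4157  0.2495] [[0.963, 0.2696, -0.0009], [0.2696, -0.963, 0.0006], [-0.0007, -0.0008, -1.0]] [-0.5  0.5 -0.5] 0.08464899270960129
[[249.09873748 204.85569749]
 [249.4778347  191.31739792]
 [250.35558228 160.08279741]]
```

View pics/w2.png

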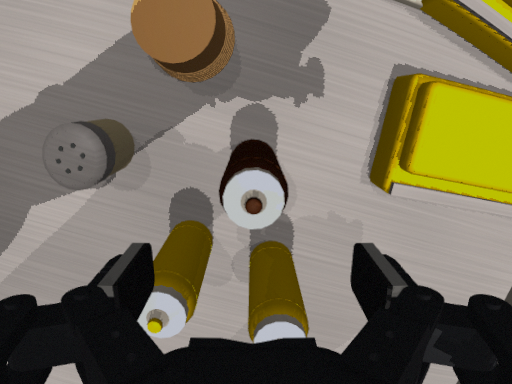

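The brown nozzle is at (254,205), where (249,205) was predicted, so the error is about 2 mm. The yellow bottles are behind it, clear of the fingers.

```bash
python3 - <<'E'
from w import *
C=cam("w2"); p=onz(C,(254,205),.165); s=manip.read_state(); Rt=Ro.from_rotvec(s["eef_rot"]).as_matrix()
print(p, Rt.T@(np.array([p[0],p[1],.118])-s["eef_pos"]))
E
```

```text
[ 0.47875459 -0.41706145  0.165     ] [0.00127948 0.00186635 0.1315734 ]
```

```bash
python3 -m handwheel '[{"x":0.001,"y":0.002,"z":0.03,"ax":0,"ay":0,"az":0,"hand":0.085},{"x":0.001,"y":0.002,"z":0.06,"ax":0,"ay":0,"az":0,"hand":0.085},{"x":0.001,"y":0.002,"z":0.09,"ax":0,"ay":0,"az":0,"hand":0.085},{"x":0.001,"y":0.002,"z":0.115,"ax":0,"ay":0,"az":0,"hand":0.085},{"x":0.001,"y":0.002,"z":0.131,"ax":0,"ay":0,"az":0,"hand":0.085},{"x":0.001,"y":0.002,"z":0.131,"ax":0,"ay":0,"az":0,"hand":0.085},{"x":0.001,"y":0.002,"z":0.131,"ax":0,"ay":0,"az":0,"hand":0.06},{"x":0.001,"y":0.002,"z":0.131,"ax":0,"ay":0,"az":0,"hand":0.045},{"x":0.001,"y":0.002,"z":0.131,"ax":0,"ay":0,"az":0,"hand":0.04},{"x":0.001,"y":0.002,"z":0.131,"ax":0,"ay":0,"az":0,"hand":0.04},{"x":0.001,"y":0.002,"z":0.131,"ax":0,"ay":0,"az":0,"hand":0.04},{"x":0.001,"y":0.002,"z":0.131,"ax":0,"ay":0,"az":0,"hand":0.04},{"x":0.001,"y":0.002,"z":0.131,"ax":0,"ay":0,"az":0,"hand":0.04},{"x":0.001,"y":0.002,"z":0.131,"ax":0,"ay":0,"az":0,"hand":0.04}]' 50
```

```text
t: 3.32
eef_pos: [0.4791, -0.4175, 0.12]
eef_rot: [3.112, 0.427, 0.001]
force: [-1.1, 1.6, 8.2]
grip_width: 0.0506
```

```bash
python3 -m handwheel '[{"x":0,"y":0,"z":-0.008,"ax":0,"ay":0,"az":0,"hand":0.04},{"x":0,"y":0,"z":-0.025,"ax":0,"ay":0,"az":0,"hand":0.04},{"x":0,"y":0,"z":-0.055,"ax":0,"ay":0,"az":0,"hand":0.04},{"x":0,"y":0,"z":-0.09,"ax":0,"ay":0,"az":0,"hand":0.04},{"x":0,"y":0,"z":-0.13,"ax":0,"ay":0,"az":0,"hand":0.04},{"x":0,"y":0,"z":-0.17,"ax":0,"ay":0,"az":0,"hand":0.04},{"x":0,"y":0,"z":-0.205,"ax":0,"ay":0,"az":0,"hand":0.04},{"x":0,"y":0,"z":-0.23,"ax":0,"ay":0,"az":0,"hand":0.04},{"x":0,"y":0,"z":-0.24,"ax":0,"ay":0,"az":0,"hand":0.04},{"x":0,"y":0,"z":-0.24,"ax":0,"ay":0,"az":0,"hand":0.04}]'
```

```text
t: 4.58
eef_pos: [0.4789, -0.4174, 0.3605]
eef_rot: [3.111, 0.427, 0.002]
force: [-0.4, 0.4, -3.8]
grip_width: 0.0502
```

The force of -3.8 N confirms the bottle is held, about 0.39 kg. Next, carry it over to the well while turning -84°.

```bash
python3 -m handwheel '[{"x":0.004,"y":-0.01,"z":0,"ax":0,"ay":0,"az":-1.5,"hand":0.04},{"x":0.012,"y":-0.03,"z":0,"ax":0,"ay":0,"az":-4,"hand":0.04},{"x":0.024,"y":-0.061,"z":0,"ax":0,"ay":0,"az":-8,"hand":0.04},{"x":0.038,"y":-0.099,"z":0,"ax":0,"ay":0,"az":-13,"hand":0.04},{"x":0.054,"y":-0.14,"z":0,"ax":0,"ay":0,"az":-19,"hand":0.04},{"x":0.07,"y":-0.181,"z":0,"ax":0,"ay":0,"az":-25,"hand":0.04},{"x":0.086,"y":-0.222,"z":0,"ax":0,"ay":0,"az":-31,"hand":0.04},{"x":0.102,"y":-0.264,"z":0,"ax":0,"ay":0,"az":-37,"hand":0.04},{"x":0.118,"y":-0.305,"z":0,"ax":0,"ay":0,"az":-43,"hand":0.04},{"x":0.134,"y":-0.347,"z":0,"ax":0,"ay":0,"az":-49,"hand":0.04},{"x":0.15,"y":-0.388,"z":0,"ax":0,"ay":0,"az":-55,"hand":0.04},{"x":0.166,"y":-0.43,"z":0,"ax":0,"ay":0,"az":-61,"hand":0.04},{"x":0.182,"y":-0.471,"z":0,"ax":0,"ay":0,"az":-67,"hand":0.04},{"x":0.197,"y":-0.51,"z":0,"ax":0,"ay":0,"az":-72,"hand":0.04},{"x":0.211,"y":-0.546,"z":0,"ax":0,"ay":0,"az":-77,"hand":0.04},{"x":0.223,"y":-0.577,"z":0,"ax":0,"ay":0,"az":-81,"hand":0.04},{"x":0.232,"y":-0.6,"z":0,"ax":0,"ay":0,"az":-83,"hand":0.04},{"x":0.238,"y":-0.615,"z":0,"ax":0,"ay":0,"az":-84.3,"hand":0.04},{"x":0.238,"y":-0.615,"z":0,"ax":0,"ay":0,"az":-84.3,"hand":0.04},{"x":0.238,"y":-0.615,"z":0,"ax":0,"ay":0,"az":-84.3,"hand":0.04}]'
python3 - <<'E'
from w import *
s,Rt,C=wrist("w3"); print(s["q"])
y=np.array([-np.sin(.1743),np.cos(.1743)]);o=np.array([.5636,.1162])
print(proj(C,[[*(o+.125*y),.115],[*(o+.035*y),.2],[*(o-.11*y),.123]]))
im=cv2.imread("pics/w3.png")
for n in ("side","scene"):
    c=manip.capture(n);cv2.imwrite(f"pics/{n}3.png",c["color"][:,:,::-1])
b=cv2.imread("pics/side3.png");a=cv2.imread("pics/scene3.png")
m=np.vstack([cv2.resize(im,(800,600))[:330] if 0 else np.hstack([cv2.resize(im,(400,300)),cv2.resize(a[150:300,270:470],(400,300))]),np.hstack([cv2.resize(b[150:300,120:320],(400,300)),cv2.resize(a,(400,300))])])
cv2.imwrite("pics/m3.png",m)
E
```

```text
t: 7.08
eef_pos: [0.5425, 0.238, 0.3599]
eef_rot: [2.021, 2.403, -0.001]
force: [0.1, -0.5, -3.5]
grip_width: 0.0499
7.075 [0.5425 0.238  0.3599] [[-0.1711, 0.9853, 0.0012], [0.9853, 0.1711, -0.0015], [-0.0017, 0.0009, -1.0]] [ 0.1 -0.5 -3.5] 0.04994788366954299
[-0.01182265  0.268701   -0.6278995   1.62632282  0.16454504  1.29947112
 -0.49496614]
[[251.74661997 159.95300154]
 [251.95744489 271.44950629]
 [252.30336125 342.14548659]]
```

View pics/m3.png

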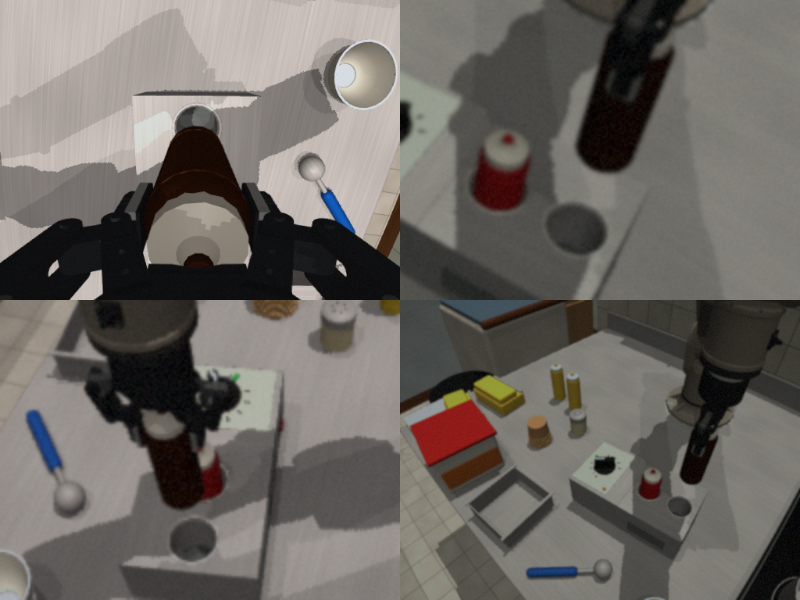

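The wrist panel shows the far arc of the well around (197,122), and the red bottle is hidden behind the brown one. The bottle is upright and centred over the well. I'll fit the rim in an enlarged wrist crop.

```bash
python3 - <<'E'
from w import *
im=cv2.imread("pics/w3.png")[110:185,202:302]; im=cv2.resize(im,(800,600),interpolation=cv2.INTER_CUBIC)
C=cam("w3"); y=np.array([-np.sin(.1743),np.cos(.1743)]);x=np.array([y[1],-y[0]]);o=np.array([.5636,.1162])
for r,z in((.033,.115),(.030,.112)):
    a=np.linspace(0,2*np.pi,73); P=[[*(o+.125*y+r*(np.cos(t)*x+np.sin(t)*y)),z] for t in a]
    for q in (proj(C,P)-[202,110]+.5)*8: cv2.circle(im,tuple(int(k) for k in q),1,(0,255,0) if r>.031 else (255,0,255),-1)
cv2.imwrite("pics/w3c.png",im)
E
```

```text
(no output)
```

View pics/w3c.png

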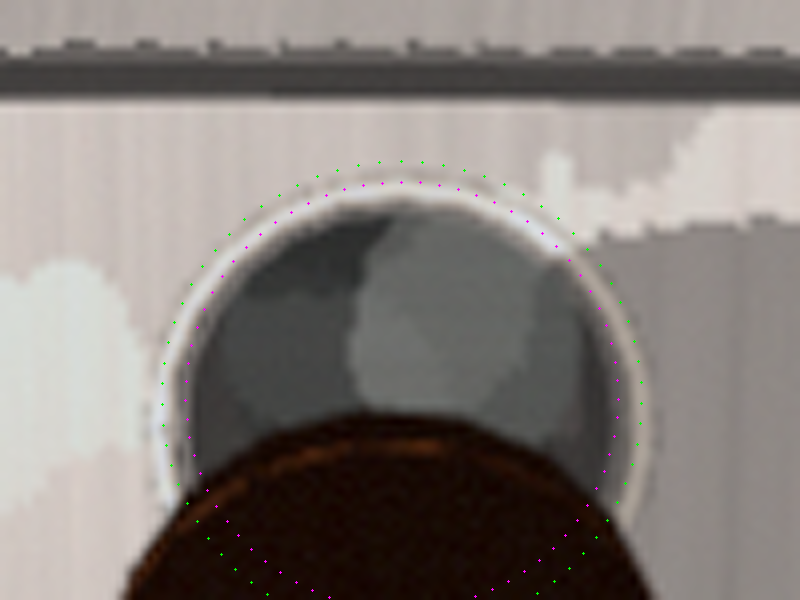

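```bash
python3 - <<'E'
from w import *
C=cam("w3"); a=np.linspace(0,2*np.pi,181)
for r,z in((.0245,.240),(.026,.243)):
  q=(proj(C,[[.5425+r*np.cos(t),.238+r*np.sin(t),z] for t in a])-[202,110]+.5)*8
  print("bottle base: top row",q[:,1].min(),"x range",q[:,0].min(),q[:,0].max(),"mean u",q[:,0].mean())
# least squares rim fit: observed outer edge points in crop
obs=np.array([[157,410],[170,480],[175,330],[240,240],[330,192],[400,181],[480,192],[560,238],[620,310],[648,400],[635,500]])
uv=(obs/8)-.5+[202,110]
X=np.array([onz(C,u,.115)[:2] for u in uv])
r=least_squares(lambda p:np.hypot(*(X-p[:2]).T)-p[2],[.542,.238,.033]); print("rim fit",r.x,np.round(r.fun*1e3,1))
obs=np.array([[190,400],[222,300],[280,245],[380,207],[480,212],[560,262],[600,330],[615,420]])
X=np.array([onz(C,u,.112)[:2] for u in (obs/8)-.5+[202,110]])
r=least_squares(lambda p:np.hypot(*(X-p[:2]).T)-p[2],[.542,.238,.03]); print("bore fit",r.x,np.round(r.fun*1e3,1))
E
```

```text
bottle base: top row 393.18522782653054 x range 141.22247742891568 667.6551809436428 mean u 405.87338750196466
bottle base: top row 382.3607974222748 x range 121.8763165449268 687.0002256894013 mean u 405.9760617653154
rim fit [0.54264617 0.23620623 0.033732  ] [ 0.3 -0.5  0.2  0.2 -0.1 -0.1  0.  -0.2 -0.   0.2  0.1]
bore fit [0.54264554 0.23714487 0.02961682] [ 0.2  0.2 -0.4 -0.5  0.4  0.6 -0.1 -0.3]
```

Relative to the rim, the bottle's base sits about 1.5 mm toward -x and is aligned in y. I'll lower it to just above the mouth with a +1.5 mm correction along tool y.

```bash
python3 -m handwheel '[{"x":0,"y":0.0015,"z":0.015,"ax":0,"ay":0,"az":0,"hand":0.04},{"x":0,"y":0.0015,"z":0.04,"ax":0,"ay":0,"az":0,"hand":0.04},{"x":0,"y":0.0015,"z":0.07,"ax":0,"ay":0,"az":0,"hand":0.04},{"x":0,"y":0.0015,"z":0.095,"ax":0,"ay":0,"az":0,"hand":0.04},{"x":0,"y":0.0015,"z":0.11,"ax":0,"ay":0,"az":0,"hand":0.04},{"x":0,"y":0.0015,"z":0.113,"ax":0,"ay":0,"az":0,"hand":0.04},{"x":0,"y":0.0015,"z":0.113,"ax":0,"ay":0,"az":0,"hand":0.04}]'
python3 - <<'E'
from w import *
s,Rt,C=wrist("w4")
I=[cv2.imread("pics/w4.png")[100:190,192:312]]
for n,(x,y) in (("side",(170,220)),("scene",(300,215))):
    c=manip.capture(n);I.append(c["color"][y:y+75,x:x+100,::-1]);cv2.imwrite(f"pics/{n}4.png",c["color"][:,:,::-1])
I.append(cv2.imread("pics/w4.png"))
I=[cv2.resize(i,(400,300),interpolation=cv2.INTER_CUBIC) for i in I]
cv2.imwrite("pics/m4.png",np.vstack([np.hstack(I[:2]),np.hstack(I[2:])]))
E
```

```text
t: 8.1
eef_pos: [0.5444, 0.2383, 0.2475]
eef_rot: [2.021, 2.402, 0.001]
force: [-0.1, 0.5, -3.6]
grip_width: 0.0509
8.1 [0.5444 0.2383 0.2475] [[-0.171, 0.9853, 0.002], [0.9853, 0.171, -0.0009], [-0.0012, 0.0018, -1.0]] [-0.1  0.5 -3.6] 0.050878118101122485
```

View pics/m4.png

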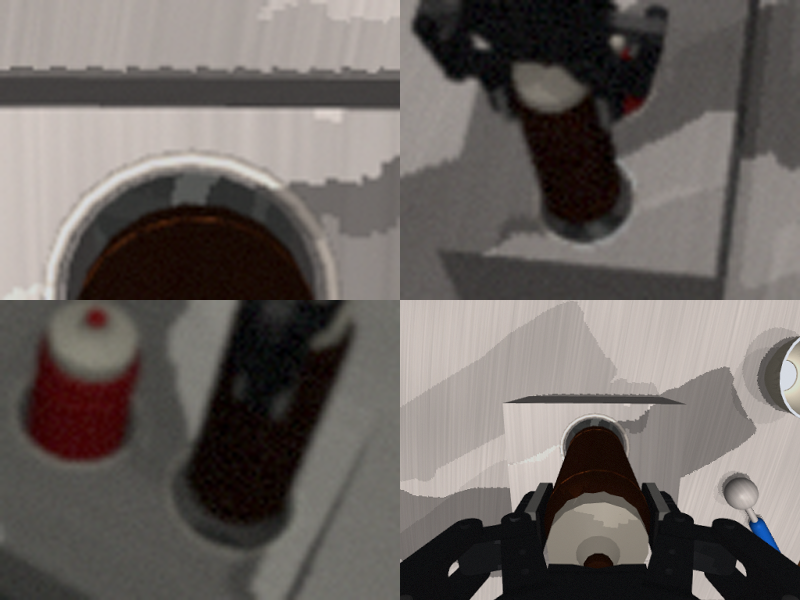

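In the wrist crop, the bottle's centre is at u≈195 and the rim's at 193, so laterally centred. The rim's top is at row 152 and the base edge's at row 208. I'll check that gap against concentric geometry.

```bash
python3 - <<'E'
from w import *
C=cam("w4"); a=np.linspace(0,2*np.pi,361)
def row(cx,cy,r,z):
    q=(proj(C,[[cx+r*np.cos(t),cy+r*np.sin(t),z] for t in a])-[192,100]+.5)*400/120; i=q[:,1].argmin(); return q[i].round(1),q[:,0].min().round(1),q[:,0].max().round(1)
for cx,cy in((.5425,.238),(.5425,.236)):
    print(cy,"rim",row(cx,cy,.0337,.115),"bore",row(cx,cy,.03,.112),"base",row(cx,cy,.0245,.1275),row(cx,cy,.026,.1305))
E
```

```text
0.238 rim (array([192.1, 147.6]), np.float64(49.1), np.float64(336.7)) bore (array([192.3, 162. ]), np.float64(66.3), np.float64(319.6)) base (array([191.9, 197.1]), np.float64(82.9), np.float64(302.1)) (array([191.7, 192.6]), np.float64(74.7), np.float64(310.0))
0.236 rim (array([190.6, 156.2]), np.float64(47.9), np.float64(335.0)) bore (array([190.8, 170.5]), np.float64(65.1), np.float64(317.9)) base (array([190.3, 206. ]), np.float64(81.6), np.float64(300.4)) (array([190.2, 201.6]), np.float64(73.4), np.float64(308.3))
```

Concentric within about 1.5 mm, so I'll nudge +1 mm along tool x and lower slowly.

```bash
python3 -m handwheel '[{"x":0.001,"y":0,"z":0.005,"ax":0,"ay":0,"az":0,"hand":0.04},{"x":0.001,"y":0,"z":0.012,"ax":0,"ay":0,"az":0,"hand":0.04},{"x":0.001,"y":0,"z":0.02,"ax":0,"ay":0,"az":0,"hand":0.04},{"x":0.001,"y":0,"z":0.028,"ax":0,"ay":0,"az":0,"hand":0.04},{"x":0.001,"y":0,"z":0.036,"ax":0,"ay":0,"az":0,"hand":0.04},{"x":0.001,"y":0,"z":0.036,"ax":0,"ay":0,"az":0,"hand":0.04}]'
```

```text
t: 9.0
eef_pos: [0.5442, 0.2392, 0.2111]
eef_rot: [2.021, 2.402, 0.0]
force: [-0.4, -1.1, -3.3]
grip_width: 0.0508
```

The base is 24 mm into the bore and the force is unchanged, so there is no contact. Lower to about 2 mm above the floor.

```bash
python3 -m handwheel '[{"x":0,"y":0,"z":0.008,"ax":0,"ay":0,"az":0,"hand":0.04},{"x":0,"y":0,"z":0.018,"ax":0,"ay":0,"az":0,"hand":0.04},{"x":0,"y":0,"z":0.028,"ax":0,"ay":0,"az":0,"hand":0.04},{"x":0,"y":0,"z":0.038,"ax":0,"ay":0,"az":0,"hand":0.04},{"x":0,"y":0,"z":0.047,"ax":0,"ay":0,"az":0,"hand":0.04},{"x":0,"y":0,"z":0.053,"ax":0,"ay":0,"az":0,"hand":0.04},{"x":0,"y":0,"z":0.053,"ax":0,"ay":0,"az":0,"hand":0.04}]'
```

```text
t: 9.88
eef_pos: [0.5441, 0.2391, 0.1577]
eef_rot: [2.021, 2.403, -0.001]
force: [-0.8, 0.5, -3.2]
grip_width: 0.0505
```

```bash
python3 -m handwheel '[{"x":0,"y":0,"z":0.001,"ax":0,"ay":0,"az":0,"hand":0.04},{"x":0,"y":0,"z":0.002,"ax":0,"ay":0,"az":0,"hand":0.04},{"x":0,"y":0,"z":0.003,"ax":0,"ay":0,"az":0,"hand":0.04},{"x":0,"y":0,"z":0.003,"ax":0,"ay":0,"az":0,"hand":0.04}]'
```

```text
t: 10.38
eef_pos: [0.5442, 0.2392, 0.155]
eef_rot: [2.021, 2.403, -0.0]
force: [-1.0, 0.3, 1.8]
grip_width: 0.0506
```

The floor was touched at z=0.155, exactly as predicted. Release and rise.

```bash
python3 -m handwheel '[{"x":0,"y":0,"z":0,"ax":0,"ay":0,"az":0,"hand":0.055},{"x":0,"y":0,"z":0,"ax":0,"ay":0,"az":0,"hand":0.062},{"x":0,"y":0,"z":0,"ax":0,"ay":0,"az":0,"hand":0.08},{"x":0,"y":0,"z":0,"ax":0,"ay":0,"az":0,"hand":0.08},{"x":0,"y":0,"z":0,"ax":0,"ay":0,"az":0,"hand":0.08},{"x":0,"y":0,"z":-0.01,"ax":0,"ay":0,"az":0,"hand":0.08},{"x":0,"y":0,"z":-0.03,"ax":0,"ay":0,"az":0,"hand":0.08},{"x":0,"y":0,"z":-0.06,"ax":0,"ay":0,"az":0,"hand":0.08},{"x":0,"y":0,"z":-0.095,"ax":0,"ay":0,"az":0,"hand":0.08},{"x":0,"y":0,"z":-0.125,"ax":0,"ay":0,"az":0,"hand":0.08},{"x":0,"y":0,"z":-0.135,"ax":0,"ay":0,"az":0,"hand":0.08},{"x":0,"y":0,"z":-0.135,"ax":0,"ay":0,"az":0,"hand":0.08}]'
```

```text
t: 11.88
eef_pos: [0.5441, 0.2394, 0.2909]
eef_rot: [2.021, 2.402, 0.002]
force: [0.1, -0.6, -0.2]
grip_width: 0.0802
```

```bash
python3 -m handwheel '[{"x":-0.02,"y":0,"z":0,"ax":0,"ay":0,"az":-3,"hand":0.08},{"x":-0.06,"y":0,"z":0,"ax":0,"ay":0,"az":-8,"hand":0.08},{"x":-0.105,"y":0,"z":0,"ax":0,"ay":0,"az":-13,"hand":0.08},{"x":-0.15,"y":-0.001,"z":0,"ax":0,"ay":0,"az":-18,"hand":0.08},{"x":-0.195,"y":-0.001,"z":0.01,"ax":0,"ay":0,"az":-24,"hand":0.08},{"x":-0.225,"y":-0.001,"z":0.025,"ax":0,"ay":0,"az":-27,"hand":0.08},{"x":-0.235,"y":-0.001,"z":0.03,"ax":0,"ay":0,"az":-28.7,"hand":0.08},{"x":-0.235,"y":-0.001,"z":0.03,"ax":0,"ay":0,"az":-28.7,"hand":0.08},{"x":-0.235,"y":-0.001,"z":0.03,"ax":0,"ay":0,"az":-28.7,"hand":0.08}]'
python3 - <<'E'
from w import *
s,Rt,C=wrist("w5"); print(s["q"])
print(proj(C,[[.583,.008,.151]]))
im=cv2.imread("pics/w5.png");cv2.imwrite("pics/w5x.png",cv2.resize(im[100:280,150:390],(800,600),interpolation=cv2.INTER_CUBIC))
E
```

```text
t: 13.0
eef_pos: [0.5832, 0.0085, 0.261]
eef_rot: [1.362, 2.828, 0.001]
force: [-0.2, -1.1, 0.0]
grip_width: 0.0802
13.0 [0.5832 0.0085 0.261 ] [[-0.6233, 0.782, 0.0023], [0.782, 0.6233, -0.0005], [-0.0018, 0.0015, -1.0]] [-0.2 -1.1  0. ] 0.08017957051681934
[ 0.36840089  0.32353246 -0.60711103  1.77554472  0.20567017  1.10375
  0.36571181]
[[251.7202815 195.2779688]]
```

View pics/w5x.png

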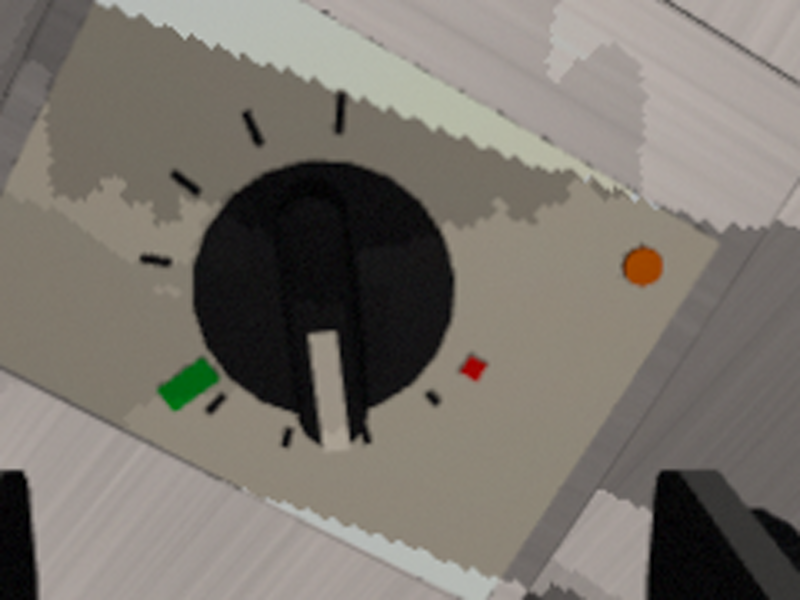

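The pointer line runs from (324,333) to about (335,430) in the crop. The disc's centre is at (324,287), the green mark at (189,384), the red mark at (473,368).

```bash
python3 - <<'E'
from w import *
C=cam("w5"); q=lambda u,v,z:onz(C,((u+.5)*.3-.5+150,(v+.5)*.3-.5+100),z)[:2]
ax=q(324,287,.123); g=q(189,384,.115); r=q(473,368,.115); t=q(335,435,.151); rt=q(323,331,.151)
ticks=[(340,113),(253,128),(186,182),(156,260),(215,404),(288,437),(366,433),(432,397),(189,384),(473,368)]
X=np.array([q(*k,.115) for k in ticks])
f=least_squares(lambda p:np.hypot(*(X-p[:2]).T)-p[2],[.583,.008,.043]); print("ticks circle",f.x,np.round(f.fun*1e3,1))
ang=lambda v:np.arctan2(v[1],v[0])
for a in (ax,f.x[:2]):
    print("axis",a,"green",ang(g-a),np.linalg.norm(g-a),"red",ang(r-a),np.linalg.norm(r-a),"tip",ang(t-a),np.linalg.norm(t-a))
print("line dir",ang(t-rt),np.linalg.norm(t-rt),"root",rt)
# bar edges: left (285,300)-(302,430), right (350,290)-(368,420)
for e in (((276,240),(301,410)),((346,230),(366,405))): print("edge dir",ang(q(*e[1],.151)-q(*e[0],.151)))
s=manip.read_state();Rt=Ro.from_rotvec(s["eef_rot"]).as_matrix();print("tool yaw",np.arctan2(Rt[1,0],Rt[0,0]))
for a in(ax,f.x[:2]):print(Rt.T@(np.array([*a,.147])-s["eef_pos"]))
E
```

```text
ticks circle [0.58050048 0.00435315 0.04175775] [ 0.1 -0.2 -0.3 -0.3  0.2 -0.2 -0.9 -1.4  1.2  1.8]
axis [0.58003666 0.00545886] green -1.7968278730031813 0.04391841925555932 red 0.11796952500886161 0.04384242355625468 tip -0.7960329764498413 0.026787648575406893
axis [0.58050048 0.00435315] green -1.813122322304543 0.04295048631938923 red 0.14445287693493722 0.043527228670897124 tip -0.7788160387561052 0.025676866845834666
line dir -0.7926649477084579 0.024179362211433263 root [0.58180318 0.00353794]
edge dir -0.7704236517748839
edge dir -0.7853867324939141
tool yaw 2.244184687416879
[-0.00022313 -0.00473374  0.11428472]
[-0.00137673 -0.00506073  0.11428671]
```

The pointer is at world yaw -0.785, so the dial reads about 0.96, and the green mark is at -1.81. The dial's axis is at (0.5805,0.005). Next: align the jaws (az -6.5°), descend with the fingers half open, and close.

```bash
python3 -m handwheel '[{"x":-0.001,"y":-0.005,"z":0.015,"ax":0,"ay":0,"az":-4,"hand":0.05},{"x":-0.001,"y":-0.005,"z":0.04,"ax":0,"ay":0,"az":-6.5,"hand":0.05},{"x":-0.001,"y":-0.005,"z":0.065,"ax":0,"ay":0,"az":-6.5,"hand":0.05},{"x":-0.001,"y":-0.005,"z":0.088,"ax":0,"ay":0,"az":-6.5,"hand":0.05},{"x":-0.001,"y":-0.005,"z":0.104,"ax":0,"ay":0,"az":-6.5,"hand":0.05},{"x":-0.001,"y":-0.005,"z":0.112,"ax":0,"ay":0,"az":-6.5,"hand":0.05},{"x":-0.001,"y":-0.005,"z":0.112,"ax":0,"ay":0,"az":-6.5,"hand":0.05},{"x":-0.001,"y":-0.005,"z":0.112,"ax":0,"ay":0,"az":-6.5,"hand":0.03},{"x":-0.001,"y":-0.005,"z":0.112,"ax":0,"ay":0,"az":-6.5,"hand":0.02},{"x":-0.001,"y":-0.005,"z":0.112,"ax":0,"ay":0,"az":-6.5,"hand":0.01},{"x":-0.001,"y":-0.005,"z":0.112,"ax":0,"ay":0,"az":-6.5,"hand":0.01},{"x":-0.001,"y":-0.005,"z":0.112,"ax":0,"ay":0,"az":-6.5,"hand":0.01},{"x":-0.001,"y":-0.005,"z":0.112,"ax":0,"ay":0,"az":-6.5,"hand":0.01}]' 25
python3 -c "
from station import manip
from scipy.spatial.transform import Rotation as R
import numpy as np
s=manip.read_state();m=R.from_rotvec(s['eef_rot']).as_matrix();print(np.arctan2(m[1,0],m[0,0]),s['moment'],s['force'])"
```

```text
t: 14.68
eef_pos: [0.5807, 0.0048, 0.1499]
eef_rot: [1.199, 2.9, 0.001]
force: [-0.3, 0.4, 7.2]
grip_width: 0.0157
2.357599074984387 [ 0.03979531  0.28188804 -0.03680875] [-0.28021605  0.44823919  7.21933238]
```

The bar is gripped at 15.7 mm with almost no side force. Turn clockwise 59° (to pointer yaw -1.815).

```bash
python3 -m handwheel '[{"x":0,"y":0,"z":0,"ax":0,"ay":0,"az":3,"hand":0.01},{"x":0,"y":0,"z":0,"ax":0,"ay":0,"az":8,"hand":0.01},{"x":0,"y":0,"z":0,"ax":0,"ay":0,"az":14,"hand":0.01},{"x":0,"y":0,"z":0,"ax":0,"ay":0,"az":20,"hand":0.01},{"x":0,"y":0,"z":0,"ax":0,"ay":0,"az":26,"hand":0.01},{"x":0,"y":0,"z":0,"ax":0,"ay":0,"az":32,"hand":0.01},{"x":0,"y":0,"z":0,"ax":0,"ay":0,"az":38,"hand":0.01},{"x":0,"y":0,"z":0,"ax":0,"ay":0,"az":44,"hand":0.01},{"x":0,"y":0,"z":0,"ax":0,"ay":0,"az":50,"hand":0.01},{"x":0,"y":0,"z":0,"ax":0,"ay":0,"az":55,"hand":0.01},{"x":0,"y":0,"z":0,"ax":0,"ay":0,"az":58,"hand":0.01},{"x":0,"y":0,"z":0,"ax":0,"ay":0,"az":59,"hand":0.01},{"x":0,"y":0,"z":0,"ax":0,"ay":0,"az":59,"hand":0.01},{"x":0,"y":0,"z":0,"ax":0,"ay":0,"az":59,"hand":0.01}]'
python3 -c "
from station import manip
from scipy.spatial.transform import Rotation as R
import numpy as np
s=manip.read_state();m=R.from_rotvec(s['eef_rot']).as_matrix();print(np.arctan2(m[1,0],m[0,0])-np.pi,s['moment'],s['force'])"
```

```text
t: 16.42
eef_pos: [0.5811, 0.0049, 0.15]
eef_rot: [2.471, 1.935, 0.005]
force: [5.0, 0.7, -4.8]
grip_width: 0.0153
-1.8126570078156947 [ 0.17831075 -0.98915152 -0.02458002] [ 4.97207728  0.69598489 -4.84894331]
```

Pointer yaw is -1.813. Release, rise, and check with all cameras.

```bash
python3 -m handwheel '[{"x":0,"y":0,"z":0,"ax":0,"ay":0,"az":0,"hand":0.03},{"x":0,"y":0,"z":0,"ax":0,"ay":0,"az":0,"hand":0.05},{"x":0,"y":0,"z":0,"ax":0,"ay":0,"az":0,"hand":0.05},{"x":0,"y":0,"z":0,"ax":0,"ay":0,"az":0,"hand":0.05},{"x":0,"y":0,"z":-0.015,"ax":0,"ay":0,"az":0,"hand":0.05},{"x":0,"y":0,"z":-0.045,"ax":0,"ay":0,"az":0,"hand":0.06},{"x":0,"y":0,"z":-0.085,"ax":0,"ay":0,"az":0,"hand":0.08},{"x":0,"y":0,"z":-0.12,"ax":0,"ay":0,"az":0,"hand":0.08},{"x":0,"y":0,"z":-0.14,"ax":0,"ay":0,"az":0,"hand":0.08},{"x":0,"y":0,"z":-0.14,"ax":0,"ay":0,"az":0,"hand":0.08},{"x":0,"y":0,"z":-0.14,"ax":0,"ay":0,"az":0,"hand":0.08}]'
python3 - <<'E'
from w import *
s,Rt,C=wrist("w6")
I=[cv2.imread("pics/w6.png")[100:280,150:390]]
for n,(x,y,w) in (("side",(150,175,160)),("scene",(215,180,180))):
    c=manip.capture(n);I.append(c["color"][y:y+w*3//4,x:x+w,::-1]);cv2.imwrite(f"pics/{n}6.png",c["color"][:,:,::-1])
I.append(cv2.imread("pics/scene6.png"))
I=[cv2.resize(i,(400,300),interpolation=cv2.INTER_CUBIC) for i in I]
cv2.imwrite("pics/m6.png",cv2.convertScaleAbs(np.vstack([np.hstack(I[:2]),np.hstack(I[2:])]),alpha=1.3))
E
```

```text
t: 17.8
eef_pos: [0.5801, 0.0049, 0.2898]
eef_rot: [2.471, 1.935, 0.005]
force: [-0.1, -0.4, -0.9]
grip_width: 0.0798
17.8 [0.5801 0.0049 0.2898] [[0.2395, 0.9709, 0.0042], [0.9709, -0.2395, -0.0005], [0.0006, 0.0042, -1.0]] [-0.1 -0.4 -0.9] 0.07984766511654243
```

View pics/m6.png

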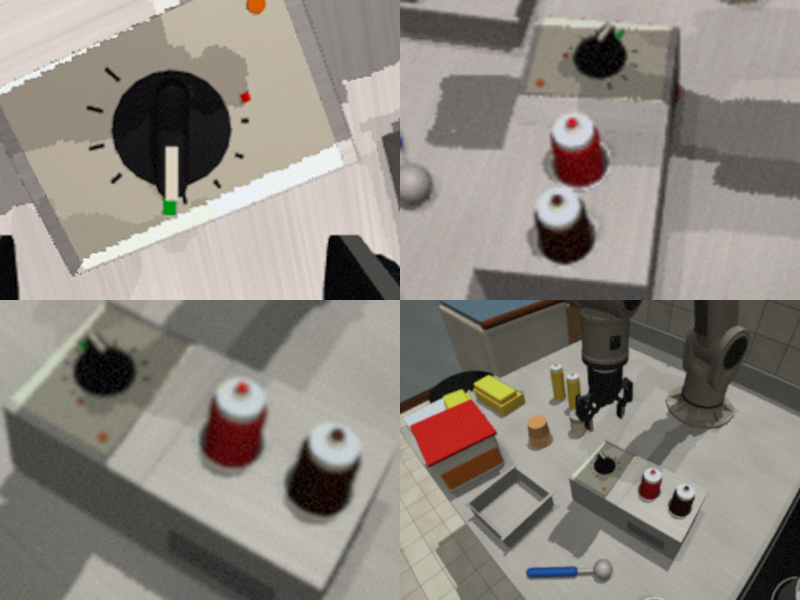

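Brown and red stand at the same height in their wells. The pointer runs from (172,147) to (172,198) and ends on the green mark at (169,208). A numeric check of both angles:

```bash
python3 - <<'E'
from w import *
C=cam("w6"); im=cv2.imread("pics/w6.png").astype(int); b,g,r=im[...,0],im[...,1],im[...,2]
roi=np.zeros(g.shape,bool); roi[180:235,240:270]=1
gv,gu=np.nonzero(roi&(g>r+30)&(g>b+30)); G=np.array([onz(C,(u,v),.115)[:2] for u,v in zip(gu,gv)])
wv,wu=np.nonzero(roi&(np.minimum(r,b)>110)&(np.abs(np.arange(512)[None]-253)<7)&(np.arange(384)[:,None]<219)); W=np.array([onz(C,(u,v),.151)[:2] for u,v in zip(wu,wv)])
print(len(G),len(W),wu.min(),wu.max(),wv.min(),wv.max(),gu.min(),gu.max(),gv.min(),gv.max())
q=lambda u,v,z:onz(C,((u+.5)*.6-.5+150,(v+.5)*.6-.5+100),z)[:2]
ax=q(171.5,129,.123); red=q(245,97,.115); ang=lambda v:np.arctan2(v[1],v[0])
d=np.linalg.svd(W-W.mean(0))[2][0]; d*=np.sign(d@(W.mean(0)-ax))
print("axis",ax,"line dir",ang(d),"white centroid dir",ang(W.mean(0)-ax),"green centroid dir",ang(G.mean(0)-ax),np.linalg.norm(G.mean(0)-ax),"red",ang(red-ax))
A=cam("scene");B=cam("side")
p1=lambda u,v:(215+u*.45,180+(v-300)*.45);p3=lambda u,v:(150+(u-400)*.4,175+v*.4)
print("brown nozzle",tri(A,p1(337,436),B,p3(556,200)),"red",tri(A,p1(242,387),B,p3(572,122)))
E
```

```text
70 216 250 256 188 218 248 255 219 228
axis [0.58159    0.00480274] line dir -1.8096583778329254 white centroid dir -1.8076449795940075 green centroid dir -1.837897343415002 0.0469497567968868 red 0.1376243479395604
brown nozzle (array([0.54319063, 0.23854273, 0.19605126]), np.float64(0.0011467524871780043)) red (array([0.557654  , 0.14976496, 0.19759104]), np.float64(0.0015114796347061729))
```

The pointer is at -1.81, against a target of -1.81 to -1.87 (depending on the estimate) with a tolerance of 0.12. Both nozzles are at about 0.197 m, so the bottle is seated. Handing in.

```bash
python3 -c "
from station import manip
print(manip.sign_off(), manip.read_state()['t'])"
```

```text
the job is handed in; nothing more can be done
the job is handed in; nothing more can be done
```

The brown bottle is standing on the floor of the empty well and the dial's pointer is on the green mark. I handed the job in at about 18 s of the 67 s; the hand-in gives no verdict.

- **Bottle:** I lowered it under grip until the force changed at z = 0.155, the height worked out for floor contact, then released it. In the last check its nozzle measured 0.196 m above the table and the red one's 0.198 m; a seated bottle's nozzle should be at 0.200 m. It stood about 1 to 2 mm from the well's measured axis.
- **Dial:** The pointer's world yaw was -1.81. The green mark alone gave a target of -1.80 to -1.84, and estimates using the warmer's yaw and the red mark went as far as -1.87. That puts the dial at about 1.94 to 2.0, inside the 1.88 to 2.12 band.
- **Everything else:** The red bottle measured in its well, within about 2 mm of where it started. The cups and shaker looked unmoved in the last scene picture, with the shaker partly hidden by the gripper; I did not measure either again. The gripper was clear of everything, with almost no force on it.

The first move was refused because each row needs all seven values, so one picture was wasted.

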